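Put the insemination kit back in its trays

ROBOT

A 6-joint arm with a two-finger parallel gripper is mounted at the origin on the work surface. World frame = base frame: x ahead of the robot, y to its left, z up, the work surface at z = 0. Lengths are in m, angles in rad, forces in N, time in s.
With the tool pointing down it reaches from about 0.425 to 0.95 m from the base axis. Payload 3.5 kg.
Tool frame: the origin (TCP) lies between the finger pads; the fingertips stand 25 mm ahead of it and the grasp point (between the pads) lies 6 mm ahead of it (ctrl.finger_overhang is the distance from the TCP to the fingertips, in m); x points along the fingers, y is the direction in which the jaws open and shut, and the axes are right-handed (so a half turn about x gives the same grasp; the last joint's range is limited). The gripper opens to 85 mm and grips with 20 to 120 N. Pads are 22 mm wide; open, the fingers measure 114 mm over their backs; the gripper's body (76 mm by 85 mm) begins 54 mm behind the grasp point. The pads swing forward as they close: fully open they stand 13 mm farther back than shut.
Start: joints at [-1.302, 0.286, 1.577, -0, 1.279, -0.15], TCP at [0.275, -0.617, 0.256] pointing down, gripper open.
Joint ranges: [-2.77, 2.77], [-0.9, 2.22], [0.21, 2.48], [-1.53, 4.67], [0.24, 2.81], [-2.84, 2.84]. Speed limits (rad/s): [2.79, 2.79, 3.14, 3.14, 3.14, 3.14].

INTERFACE

Orientations are given as a unit quaternion [x, y, z, w].
In Python, from plant import ctrl gives the robot as it stands.
- The arm moves only by the tool play_rows, never from a script. Its argument "targets" is a list of rows, each an object with "delta_pos": the shift along the world's x, y, z normalised to -1 to 1, where 1 is 1000 mm, a list of three; "delta_rot": the turn, a rotation vector about the world's x, y, z normalised to -1 to 1, where 1 is pi rad, a list of three; "claw": the finger opening in mm, from 0 to 85.4. In form: [{"delta_pos": [tx, ty, tz], "delta_rot": [wx, wy, wz], "claw": claw}, ...]. A call has 1 to 20 rows; each row is the pose to reach, as a shift and turn from the pose measured when the call began, turning the shorter way round; what a row does not reach only later rows make up. A row lasts 1/12 s, in which the tool goes at most 41.7 mm and 7.16 degrees, less where a joint would pass 70% of its speed; a pose out of reach is approached as far as the arm can. A call with a number of a shift or a turn outside -1 to 1 is refused whole. A call with a gripper value outside its range is refused whole. The fingers move at their own pace and stop on an object; "newtons" is the grip in N (left out, the last holds). Time passes only in rows, so rows that repeat a pose let the fingers close. It gives the time, the measured TCP pose, the force and the opening at its end, in the units of the state.
- ctrl.get_state(): the state, without advancing time (a new reading comes with each control period).
- ctrl.read_camera(name): name is "scene" or "top" or "wrist"; returns the picture (400x640x3 uint8, blue, green, red); there is no depth.
- ctrl.calibration(name): a dict with "fx", "fy", "cx", "cy" (pixels), "camera_from_world" (4x4, takes a point from world to camera coordinates). Camera axes: x right, y down, z forward; pixel columns grow to the right and rows downward; lengths in m; the calibration is good to about 2 mm. A picture is of the moment at which its call begins: read the wrist's pose just before it. calibration takes no time and is no camera call; for the wrist camera it gives the pose at the moment of the call.
- ctrl.sign_off(): hands the job in, once; it reports no verdict.
The state is a dict: "time": time; "qpos": joint angles; "dq": joint speeds; "joint_efforts": joint torques, N m; "eef_pos": TCP position; "tcp_rot": TCP orientation; "contact_force": force on the tool from outside, world axes, zero at the start; "wrist_torque": the same for the moment, N m; "opening": opening from 0.0 (shut) to 1.0 (fully open).
Only numpy, scipy, OpenCV 4.12 (cv2) and the standard library are available. Lean on these libraries where they do the work, as an engineer would, in place of code of your own. Each camera call takes 0.05 s, during which the arm holds its last target. There are 200 camera calls.

TASK

Tidy the bench after the morning's work: stand the two glass vials in the small wooden rack with two bays and the two white sample pots in the large grey tray with two bays, one to each bay, and stand the steel tin in the single oblong tray. Everything must stand upright and flat on the floor of its bay and be left alone there; do not let a vial fall over, and leave the disinfectant bottle and the steel bowl where they are.

Things in the scene. Friction and masses are not known exactly. Their poses are not given: they have to be found in the camera images.
- vial_a_center (a point): One of two alike vials: small amber glass medicine vial with a paper label band and a crimped aluminium cap, standing upright on the bench: body 30 mm diameter up to 43 mm, narrowing to a 21 mm cap, 62 mm tall, about 50 g. The point is its centre, half-way up (31 mm above its foot), z up the vial. Best gripped round the 30 mm body. It topples if pushed.
- vial_b_center (a point): The other vial: small amber glass medicine vial with a paper label band and a crimped aluminium cap, standing upright on the bench: body 30 mm diameter up to 43 mm, narrowing to a 21 mm cap, 62 mm tall, about 50 g. The point is its centre, half-way up (31 mm above its foot), z up the vial. Best gripped round the 30 mm body. It topples if pushed.
- pot_a_center (a point): One of two alike pots: squat white plastic sample pot with a screw lid, standing upright: plain cylinder 48 mm diameter, 54 mm tall, about 90 g. The point is its centre, half-way up (27 mm above its foot), z up the pot. 
- pot_b_center (a point): The other pot: squat white plastic sample pot with a screw lid, standing upright: plain cylinder 48 mm diameter, 54 mm tall, about 90 g. The point is its centre, half-way up (27 mm above its foot), z up the pot. 
- tin_center (a point): oblong bare-steel needle tin with a lid seam near its top: 34 mm (its x) by 72 mm (its y), 52 mm tall, about 140 g, standing on its foot. The point is its centre, half-way up (26 mm above its foot). Grip it across its 34 mm width.
- vial_rack: shallow wooden rack for the vials, 66 by 128 mm, with two square bays side by side along its y. Each bay is 58 by 58 mm inside, its centre at y = +31 or -31 mm on the tray's centre line. The bays are close: set down with the fingers closing along its x. Floor 3 mm thick, walls 4 mm thick and only 9 mm high, fixed to the bench. Origin: centre of its underside; y along its length, z up.
- pot_tray: shallow grey plastic tray for the pots, 84 by 164 mm, with two square bays side by side along its y. Each bay is 76 by 76 mm inside, its centre at y = +40 or -40 mm on the tray's centre line. Set down with the fingers closing along its x. Floor 3 mm thick, walls 4 mm thick and only 9 mm high, fixed to the bench. Origin: centre of its underside; y along its length, z up.
- tin_tray: shallow bright aluminium tray for the tin, 68 by 106 mm, one oblong bay 60 mm (along its x) by 98 mm (along its y) inside, centred on the tray; the tin goes in lengthwise, its y along the tray's y, either way round. Floor 3 mm thick, walls 4 mm thick and only 9 mm high, fixed to the bench. Origin: centre of its underside; y along its length, z up.
- bottle_center (a point): bystander: white disinfectant bottle with a blue cap, 56 mm diameter, 130 mm tall, loose, on the far side of the bench. The point is half-way up. To be left alone.
- bowl: bystander: open steel bowl, 110 mm across the rim, 45 mm high, loose, on the far side of the bench; origin at the centre of its foot. To be left alone. (A fixed blue warming unit, adaptor, glove box, clipboard and white tube lie well off to the sides, out of the way of the work.)

How it is judged:
By the outcome, as a careful person would: the job done as asked, in the order asked, and still so for the second after the job is handed in, with the robot touching nothing.
It also fails if it takes over 120 s, if anything falls off the work surface, if the arm or the gripper's body presses on something with over 40 N, if the wrist force passes 120 N, or if a joint passes its speed limit or range.

## Working session

There is one attempt and no reset: what is moved stays moved. The work goes in short steps, Python scripts to look and compute and a tool call to move; the robot and the scene stay as the last step left them, time stands still between calls to the robot, and variables do not carry over. Pictures are saved under pics/ and viewed, about 12 in all and at most 16, crops included, and the job is handed in when it is done.

Besides the shell and the picture viewer there is one more tool, called after ">>>" in YAML: its name, and indented under it one key for each argument. play_rows: Moves the arm, as the interface text tells. Its arguments: {"type":"object","properties":{"targets":{"type":"array"},"newtons":{"type":"number"}},"required":["targets"]}

```bash
ls; mkdir -p pics
python3 - <<'E'
from plant import ctrl
import cv2
print(ctrl.get_state())
for n in("scene","top"):
    cv2.imwrite(f"pics/{n}0.png",ctrl.read_camera(n)); c=ctrl.calibration(n); print(n,c)
E
```

```text
pics
{'time': 0.0, 'qpos': array([-1.30201368e+00,  2.87159535e-01,  1.57819232e+00,  2.32683707e-06,
        1.27863256e+00, -1.49993014e-01]), 'dq': array([-1.63043883e-03, -1.85226130e-03,  1.12668474e-03, -1.08183904e-03,
        5.21794801e-05,  1.16262433e-03]), 'joint_efforts': array([ 6.18960275e-04, -4.05979800e+01, -2.92625320e+01, -1.50031619e-04,
        5.81306987e-03, -1.81615277e-06]), 'eef_pos': array([ 0.27435086, -0.6160604 ,  0.25494292]), 'tcp_rot': array([-0.69161254, -0.14782385,  0.69171136, -0.14613551]), 'contact_force': array([ 0.14377635,  0.3588712 , -0.35273505]), 'wrist_torque': array([ 0.0620129 ,  0.00363575, -0.0294189 ]), 'opening': 0.9990314923242563}
scene {'fx': 496.97001552770257, 'fy': 496.97001552770257, 'cx': 311.48323359631394, 'cy': 193.68057502439268, 'camera_from_world': array([[ 0.48157972,  0.87631624,  0.01228074, -0.27858062],
       [ 0.67274491, -0.3606537 , -0.64602104, -0.33662443],
       [-0.56168964,  0.31937244, -0.7632208 ,  1.54306066],
       [ 0.        ,  0.        ,  0.        ,  1.        ]])}
top {'fx': 373.8725391259516, 'fy': 373.8725391259516, 'cx': 315.17876630352197, 'cy': 198.90074459074233, 'camera_from_world': array([[ 0.01874228, -0.999539  ,  0.02388541, -0.02502209],
       [-0.99088993, -0.02175607, -0.13290533,  0.60982142],
       [ 0.13336371, -0.02117686, -0.99084089,  1.04130158],
       [ 0.        ,  0.        ,  0.        ,  1.        ]])}
```

View pics/scene0.png

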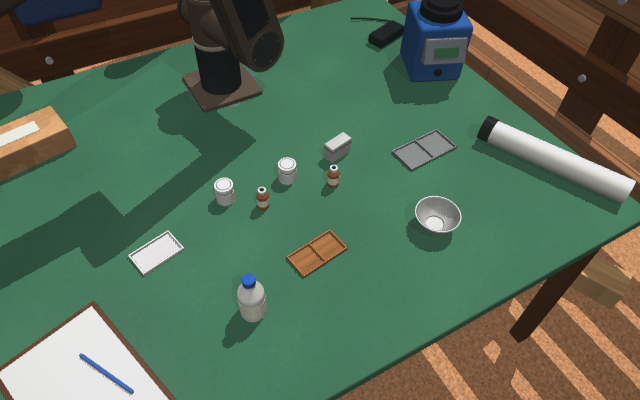

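View pics/top0.png

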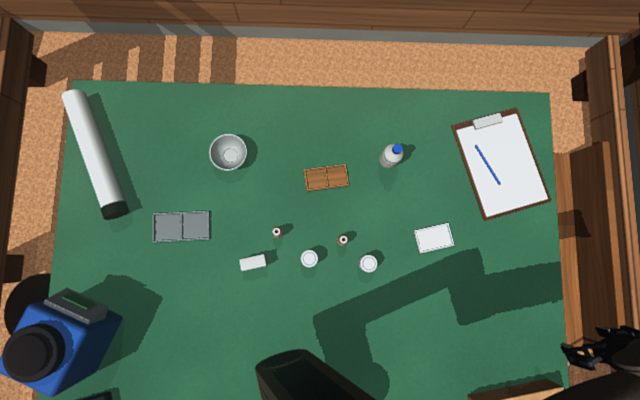

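The scene view shows every object upright. In the top view the vials are near (277,231) and (343,240), the pots near (309,259) and (368,263), and the tin near (252,262). The rack is at (327,177), the grey tray at (181,226) and the tin tray at (434,237).

```bash
cat > h.py <<'E'
from plant import ctrl
import numpy as np, cv2
from scipy.spatial.transform import Rotation as R
def ray(c,px,z):
    """world point at height z under pixel px"""
    M=np.array(c["camera_from_world"]); Rm,t=M[:3,:3],M[:3,3]
    o=-Rm.T@t; d=Rm.T@np.array([(px[0]-c["cx"])/c["fx"],(px[1]-c["cy"])/c["fy"],1])
    return o+d*(z-o[2])/d[2]
def proj(c,p):
    M=np.array(c["camera_from_world"]); q=M[:3,:3]@np.array(p)+M[:3,3]
    return np.array([c["cx"]+c["fx"]*q[0]/q[2],c["cy"]+c["fy"]*q[1]/q[2]])
def notgreen(im):
    h=cv2.cvtColor(im,cv2.COLOR_BGR2HSV)
    g=(h[...,0]>55)&(h[...,0]<95)&(h[...,1]>70)
    return (~g).astype(np.uint8)*255
def blobs(m,amin=60,amax=1e5):
    cs,_=cv2.findContours(m,cv2.RETR_EXTERNAL,cv2.CHAIN_APPROX_NONE)
    return [c for c in cs if amin<cv2.contourArea(c)<amax]
def rect(c,cnt,z):
    """min-area rectangle of a contour cast on plane z: centre, sizes, long-axis yaw"""
    w=np.array([ray(c,p,z)[:2] for p in cnt[:,0,:].astype(float)])
    (ce,s,a)=cv2.minAreaRect((w*1000).astype(np.float32))
    if s[0]<s[1]: s=s[::-1]; a+=90
    return np.round(ce,1),np.round(s,1),round((a+90)%180-90,1)
E
python3 - <<'E'
from h import *
im=cv2.imread("pics/top0.png"); c=ctrl.calibration("top")
for cnt in blobs(notgreen(im),40,3000):
    m=cv2.moments(cnt); p=(m["m10"]/m["m00"],m["m01"]/m["m00"])
    if not(140<p[0]<460 and 130<p[1]<290): continue
    print(np.round(p,1),"z9",rect(c,cnt,.009),"c@27",np.round(ray(c,p,.027)*1000)[:2],"z52",rect(c,cnt,.052))
cw=ctrl.calibration("wrist"); s=ctrl.get_state()
M=np.array(cw["camera_from_world"]); print(-M[:3,:3].T@M[:3,3],M[:3,:3],cw["fx"],cw["cx"],cw["cy"])
print(R.from_quat(s["tcp_rot"]).as_matrix())
E
```

```text
[367.5 263. ] z9 (array([ 428.9, -169.9]), array([55.8, 51.9]), -89.8) c@27 [ 429. -167.] z52 (array([ 430.3, -162.9]), array([53.6, 49.9]), -89.8)
[252.8 262.1] z9 (array([425.7, 164.2]), array([80. , 37.4]), -77.0) c@27 [426. 162.] z52 (array([427.2, 158.2]), array([76.9, 35.9]), -77.0)
[308.7 258.3] z9 (array([438.7,   2.9]), array([49.6, 49. ]), -88.9) c@27 [440.   2.] z52 (array([439.8,   3.2]), array([47.7, 47.1]), -88.9)
[342.  239.6] z9 (array([495. , -93.8]), array([33.5, 31. ]), -44.3) c@27 [495. -93.] z52 (array([493.8, -89.7]), array([32.2, 29.8]), -44.3)
[276.8 231.8] z9 (array([513.9,  98.5]), array([32.4, 29.3]), -88.8) c@27 [514.  96.] z52 (array([512. ,  95.1]), array([31.1, 28.2]), -88.8)
[433.5 237.7] z9 (array([ 506.4, -366.2]), array([110.2,  70.7]), -76.3) c@27 [ 506. -360.] z52 (array([ 504.9, -351.5]), array([105.9,  68. ]), -76.3)
[180.3 226.1] z9 (array([526. , 379.3]), array([165.5,  85.6]), -85.8) c@27 [525. 374.] z52 (array([523.7, 364.9]), array([159. ,  82.2]), -85.8)
[325.7 177.1] z9 (array([681.4, -44. ]), array([131.2,  69.3]), -81.0) c@27 [678. -43.] z52 (array([673. , -41.9]), array([126.1,  66.6]), -81.0)
[391.  155.3] z9 (array([ 753. , -241.6]), array([74.4, 71.7]), -88.5) c@27 [ 749. -237.] z52 (array([ 741.8, -231.7]), array([71.5, 69. ]), -88.5)
[227.5 151.8] z9 (array([751.8, 253.8]), array([111.8, 111.1]), 2.5) c@27 [747. 250.] z52 (array([740.7, 244.3]), array([107.5, 106.8]), 2.5)
[ 0.34068904 -0.58668167  0.37298906] [[ 0.40729544 -0.91329583 -0.00107637]
 [-0.87581854 -0.3909156   0.28306692]
 [-0.25894461 -0.11434917 -0.95909956]] 337.40657390453447 323.3046606530709 199.72005504968058
[[-5.81820385e-04  4.06653357e-01 -9.13582349e-01]
 [ 2.15862885e-03 -9.13579865e-01 -4.06653625e-01]
 [-9.99997501e-01 -2.20868458e-03 -3.46274277e-04]]
```

>>> play_rows:
  targets:
    - {"delta_pos": [0.22,0.523,-0.09],"delta_rot": [0,0,0.417],"claw": 85}
    - {"delta_pos": [0.22,0.523,-0.09],"delta_rot": [0,0,0.417],"claw": 85}
    - {"delta_pos": [0.22,0.523,-0.09],"delta_rot": [0,0,0.417],"claw": 85}
    - {"delta_pos": [0.22,0.523,-0.09],"delta_rot": [0,0,0.417],"claw": 85}
    - {"delta_pos": [0.22,0.523,-0.09],"delta_rot": [0,0,0.417],"claw": 85}
    - {"delta_pos": [0.22,0.523,-0.09],"delta_rot": [0,0,0.417],"claw": 85}
    - {"delta_pos": [0.22,0.523,-0.09],"delta_rot": [0,0,0.417],"claw": 85}
    - {"delta_pos": [0.22,0.523,-0.09],"delta_rot": [0,0,0.417],"claw": 85}
    - {"delta_pos": [0.22,0.523,-0.09],"delta_rot": [0,0,0.417],"claw": 85}
    - {"delta_pos": [0.22,0.523,-0.09],"delta_rot": [0,0,0.417],"claw": 85}
    - {"delta_pos": [0.22,0.523,-0.09],"delta_rot": [0,0,0.417],"claw": 85}
    - {"delta_pos": [0.22,0.523,-0.09],"delta_rot": [0,0,0.417],"claw": 85}
    - {"delta_pos": [0.22,0.523,-0.09],"delta_rot": [0,0,0.417],"claw": 85}
    - {"delta_pos": [0.22,0.523,-0.09],"delta_rot": [0,0,0.417],"claw": 85}
    - {"delta_pos": [0.22,0.523,-0.09],"delta_rot": [0,0,0.417],"claw": 85}
    - {"delta_pos": [0.22,0.523,-0.09],"delta_rot": [0,0,0.417],"claw": 85}
    - {"delta_pos": [0.22,0.523,-0.09],"delta_rot": [0,0,0.417],"claw": 85}
    - {"delta_pos": [0.22,0.523,-0.09],"delta_rot": [0,0,0.417],"claw": 85}
    - {"delta_pos": [0.22,0.523,-0.09],"delta_rot": [0,0,0.417],"claw": 85}
    - {"delta_pos": [0.22,0.523,-0.09],"delta_rot": [0,0,0.417],"claw": 85}
  newtons: 40

```text
time: 1.77
eef_pos: [0.4942, -0.0943, 0.1653]
tcp_rot: [0.459, 0.538, -0.46, 0.537]
contact_force: [-0.7, 0.1, -1.1]
opening: 0.996
```

```bash
cat >> h.py <<'E'
def snap(name):
    c=ctrl.calibration("wrist"); im=ctrl.read_camera("wrist"); cv2.imwrite(f"pics/{name}.png",im); return c,im
def pose():
    s=ctrl.get_state(); m=R.from_quat(s["tcp_rot"]).as_matrix()
    print("t%.1f"%s["time"],"tcp",np.round(s["eef_pos"]*1000,1),"jaw yaw",round(np.degrees(np.arctan2(m[1,1],m[0,1])),1),"down",np.round(m[:,0],3),"F",np.round(s["contact_force"],1),"open",round(s["opening"]*85.4,1))
E
python3 - <<'E'
from h import *
pose(); c,im=snap("w1")
for p in [(.495,-.093,0),(.495,-.093,.062),(.440,.002,.054)]: print(proj(c,p))
E
```

```text
t1.8 tcp [494.2 -94.3 165.3] jaw yaw 8.9 down [-0.002 -0.    -1.   ] F [-0.7  0.1 -1.1] open 85.0
[324.0709267  185.54836772]
[324.1794861  207.55915366]
[261.0821196   47.62877418]
```

View pics/w1.png

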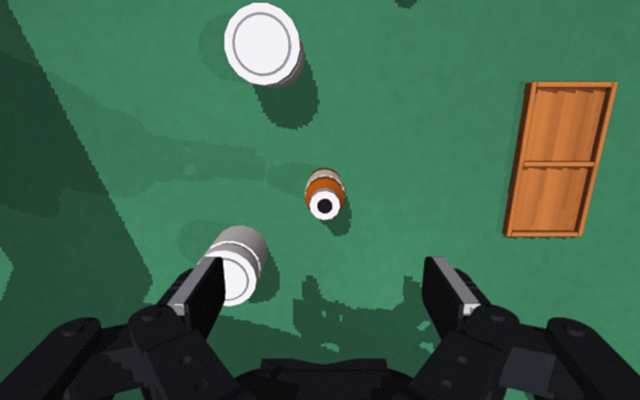

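The wrist view shows the vial cap at (325,206), within about 1 mm of the predicted spot. The rack is at x 503–617, y 82–237, and the pot lid is at (262,44). I'll refine these three from this picture.

Run:
```python
from h import *
c=ctrl.calibration("wrist"); im=cv2.imread("pics/w1.png")
h=cv2.cvtColor(im,cv2.COLOR_BGR2HSV)
wood=((h[...,0]<20)&(h[...,1]>100)&(h[...,2]>60)).astype(np.uint8)*255
for b in blobs(wood[:, 480:],1000): print("rack",rect(c,b+np.array([480,0]),.009))
white=((h[...,1]<40)&(h[...,2]>190)).astype(np.uint8)*255
for b in blobs(cv2.morphologyEx(white,cv2.MORPH_CLOSE,np.ones((5,5))),200):
    (x,y),r=cv2.minEnclosingCircle(b); print((x,y),r,"z62",ray(c,(x,y),.062),"z54",ray(c,(x,y),.054))
```

```text
rack (array([679.6, -42.9]), array([127.4,  70.3]), -81.0)
(228.59913635253906, 272.714111328125) 32.6119270324707 z62 [ 0.43384773 -0.15321002  0.062     ] z54 [ 0.43205226 -0.15793849  0.054     ]
(324.41168212890625, 204.93849182128906) 14.733356475830078 z62 [ 0.49486742 -0.09096945  0.062     ] z54 [ 0.49527896 -0.09344675  0.054     ]
(261.988037109375, 42.94019317626953) 41.170230865478516 z62 [0.44177976 0.00392689 0.062     ] z54 [0.44027118 0.00488187 0.054     ]
```

>>> play_rows:
  targets:
    - {"delta_pos": [0.001,0.002,-0.04],"delta_rot": [0,0,0],"claw": 60}
    - {"delta_pos": [0.001,0.002,-0.07],"delta_rot": [0,0,0],"claw": 60}
    - {"delta_pos": [0.001,0.002,-0.1],"delta_rot": [0,0,0],"claw": 60}
    - {"delta_pos": [0.001,0.002,-0.12],"delta_rot": [0,0,0],"claw": 60}
    - {"delta_pos": [0.001,0.002,-0.127],"delta_rot": [0,0,0],"claw": 60}
    - {"delta_pos": [0.001,0.002,-0.127],"delta_rot": [0,0,0],"claw": 60}
    - {"delta_pos": [0.001,0.002,-0.127],"delta_rot": [0,0,0],"claw": 60}
    - {"delta_pos": [0.001,0.002,-0.127],"delta_rot": [0,0,0],"claw": 40}
    - {"delta_pos": [0.001,0.002,-0.127],"delta_rot": [0,0,0],"claw": 20}
    - {"delta_pos": [0.001,0.002,-0.127],"delta_rot": [0,0,0],"claw": 20}
    - {"delta_pos": [0.001,0.002,-0.127],"delta_rot": [0,0,0],"claw": 20}
    - {"delta_pos": [0.001,0.002,-0.127],"delta_rot": [0,0,0],"claw": 20}
    - {"delta_pos": [0.001,0.002,-0.127],"delta_rot": [0,0,0],"claw": 20}
    - {"delta_pos": [0.001,0.002,-0.127],"delta_rot": [0,0,0],"claw": 20}
  newtons: 30

```text
time: 2.98
eef_pos: [0.4966, -0.0927, 0.0402]
tcp_rot: [0.459, 0.537, -0.46, 0.538]
contact_force: [-1.7, -0.1, 6.4]
opening: 0.339
```

>>> play_rows:
  targets:
    - {"delta_pos": [0,0,0.02],"delta_rot": [0,0,0],"claw": 20}
    - {"delta_pos": [0,0,0.05],"delta_rot": [0,0,0],"claw": 20}
    - {"delta_pos": [0,0,0.07],"delta_rot": [0,0,0],"claw": 20}
    - {"delta_pos": [0.03,0.003,0.07],"delta_rot": [0,0,0],"claw": 20}
    - {"delta_pos": [0.06,0.006,0.07],"delta_rot": [0,0,0],"claw": 20}
    - {"delta_pos": [0.09,0.009,0.07],"delta_rot": [0,0,0],"claw": 20}
    - {"delta_pos": [0.12,0.012,0.07],"delta_rot": [0,0,0],"claw": 20}
    - {"delta_pos": [0.15,0.015,0.07],"delta_rot": [0,0,0],"claw": 20}
    - {"delta_pos": [0.175,0.018,0.07],"delta_rot": [0,0,0],"claw": 20}
    - {"delta_pos": [0.188,0.019,0.07],"delta_rot": [0,0,0],"claw": 20}
    - {"delta_pos": [0.188,0.019,0.05],"delta_rot": [0,0,0],"claw": 20}
    - {"delta_pos": [0.188,0.019,0.03],"delta_rot": [0,0,0],"claw": 20}
    - {"delta_pos": [0.188,0.019,0.03],"delta_rot": [0,0,0],"claw": 20}
    - {"delta_pos": [0.188,0.019,0.03],"delta_rot": [0,0,0],"claw": 20}

```text
time: 4.15
eef_pos: [0.6832, -0.0732, 0.0683]
tcp_rot: [0.459, 0.538, -0.46, 0.537]
contact_force: [-0.9, 0.3, 0.0]
opening: 0.334
```

Run:
```python
from h import *
pose(); c,im=snap("w2")
```

```text
t4.2 tcp [683.2 -73.2  68.3] jaw yaw 9.0 down [-0.003 -0.001 -1.   ] F [-0.9  0.3  0. ] open 28.5
```

View pics/w2.png

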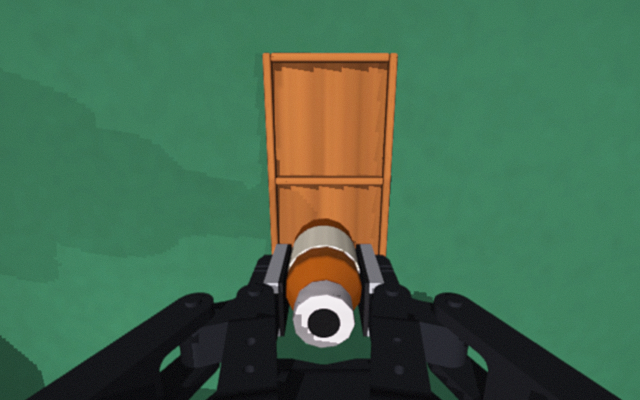

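The vial hangs upright between the pads over the near bay, with the jaws parallel to the rack's x and the divider at row 181. Next I lower it.

>>> play_rows:
  targets:
    - {"delta_pos": [0.001,0,-0.012],"delta_rot": [0,0,0],"claw": 20}
    - {"delta_pos": [0.001,0,-0.02],"delta_rot": [0,0,0],"claw": 20}
    - {"delta_pos": [0.001,0,-0.0245],"delta_rot": [0,0,0],"claw": 20}
    - {"delta_pos": [0.001,0,-0.0245],"delta_rot": [0,0,0],"claw": 20}
    - {"delta_pos": [0.001,0,-0.0245],"delta_rot": [0,0,0],"claw": 20}
    - {"delta_pos": [0.001,0,-0.0245],"delta_rot": [0,0,0],"claw": 20}

```text
time: 4.7
eef_pos: [0.6855, -0.0737, 0.0458]
tcp_rot: [0.459, 0.537, -0.46, 0.538]
contact_force: [-0.2, -0.4, -0.4]
opening: 0.342
```

>>> play_rows:
  targets:
    - {"delta_pos": [0,0,-0.002],"delta_rot": [0,0,0],"claw": 20}
    - {"delta_pos": [0,0,-0.003],"delta_rot": [0,0,0],"claw": 20}
    - {"delta_pos": [0,0,-0.003],"delta_rot": [0,0,0],"claw": 20}

```text
time: 4.95
eef_pos: [0.6858, -0.0738, 0.0433]
tcp_rot: [0.459, 0.537, -0.46, 0.538]
contact_force: [0.2, 0.8, 1.2]
opening: 0.342
```

Now I release, rise, and go to hover over vial A.

>>> play_rows:
  targets:
    - {"delta_pos": [0,0,0],"delta_rot": [0,0,0],"claw": 34}
    - {"delta_pos": [0,0,0],"delta_rot": [0,0,0],"claw": 42}
    - {"delta_pos": [0,0,0],"delta_rot": [0,0,0],"claw": 50}
    - {"delta_pos": [0,0,0],"delta_rot": [0,0,0],"claw": 55}
    - {"delta_pos": [0,0,0],"delta_rot": [0,0,0],"claw": 55}
    - {"delta_pos": [0,0,0.02],"delta_rot": [0,0,0],"claw": 55}
    - {"delta_pos": [0,0,0.05],"delta_rot": [0,0,0],"claw": 60}
    - {"delta_pos": [0,0,0.09],"delta_rot": [0,0,0],"claw": 60}
    - {"delta_pos": [0,0,0.12],"delta_rot": [0,0,0],"claw": 60}
    - {"delta_pos": [-0.03,0.03,0.12],"delta_rot": [0,0,0],"claw": 60}
    - {"delta_pos": [-0.06,0.06,0.12],"delta_rot": [0,0,0],"claw": 60}
    - {"delta_pos": [-0.09,0.09,0.12],"delta_rot": [0,0,0],"claw": 60}
    - {"delta_pos": [-0.12,0.12,0.12],"delta_rot": [0,0,0],"claw": 60}
    - {"delta_pos": [-0.15,0.145,0.12],"delta_rot": [0,0,0],"claw": 60}
    - {"delta_pos": [-0.172,0.169,0.12],"delta_rot": [0,0,0],"claw": 60}
    - {"delta_pos": [-0.172,0.169,0.12],"delta_rot": [0,0,0],"claw": 60}
    - {"delta_pos": [-0.172,0.169,0.12],"delta_rot": [0,0,0],"claw": 60}
    - {"delta_pos": [-0.172,0.169,0.12],"delta_rot": [0,0,0],"claw": 60}

```text
time: 6.45
eef_pos: [0.5144, 0.0951, 0.1638]
tcp_rot: [0.459, 0.536, -0.459, 0.539]
contact_force: [0.7, -0.5, -0.2]
opening: 0.706
```

```bash
cat >> h.py <<'E'
def tops(c,im,amin=200):
    h=cv2.cvtColor(im,cv2.COLOR_BGR2HSV)
    white=((h[...,1]<40)&(h[...,2]>190)).astype(np.uint8)*255
    for b in blobs(cv2.morphologyEx(white,cv2.MORPH_CLOSE,np.ones((5,5))),amin):
        (x,y),r=cv2.minEnclosingCircle(b); print("top",round(x),round(y),round(r),"z62",np.round(ray(c,(x,y),.062)*1000,1)[:2],"z54",np.round(ray(c,(x,y),.054)*1000,1)[:2],"z52",rect(c,b,.052))
E
python3 - <<'E'
from h import *
pose(); c,im=snap("w3"); tops(c,im); print(proj(c,(.514,.096,.062)))
E
```

```text
t6.5 tcp [514.4  95.1 163.8] jaw yaw 9.0 down [ 0.003 -0.002 -1.   ] F [ 0.7 -0.5 -0.2] open 60.3
top 198 286 28 z62 [433.9  23. ] z54 [431.4  17.7] z52 (array([428.2,  17.3]), array([47.8, 13. ]), 60.4)
top 321 206 15 z62 [513.5  97.9] z54 [513.8  95.4] z52 (array([514.1,  94.6]), array([20.7, 20.2]), 8.9)
top 202 84 63 z62 [429.1 164. ] z54 [426.4 163.9] z52 (array([426.4, 162.4]), array([69.3, 31.3]), -76.6)
top 639 48 45 z62 [686.6 225.4] z54 [693.3 227.5] z52 (array([692. , 225.7]), array([53.3,  7.3]), -65.9)
[321.71098787 208.2163553 ]
```

View pics/w3.png

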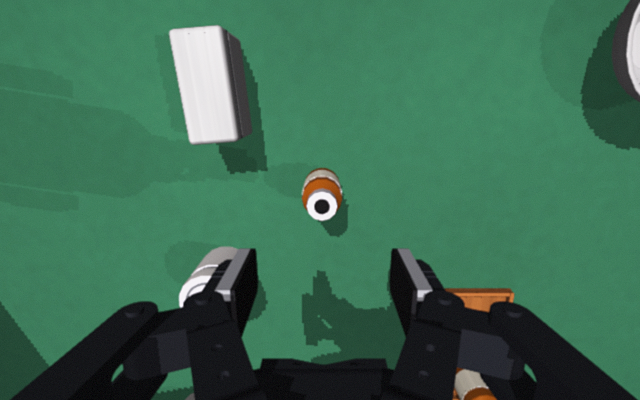

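Vial A's cap is at (321,206), which is 2 mm off the TCP in y. The tin is at (205,84), and the placed vial shows at the lower edge near (475,385).

>>> play_rows:
  targets:
    - {"delta_pos": [-0.001,0.002,-0.04],"delta_rot": [0,0,0],"claw": 60}
    - {"delta_pos": [-0.001,0.002,-0.07],"delta_rot": [0,0,0],"claw": 60}
    - {"delta_pos": [-0.001,0.002,-0.1],"delta_rot": [0,0,0],"claw": 60}
    - {"delta_pos": [-0.001,0.002,-0.118],"delta_rot": [0,0,0],"claw": 60}
    - {"delta_pos": [-0.001,0.002,-0.1245],"delta_rot": [0,0,0],"claw": 60}
    - {"delta_pos": [-0.001,0.002,-0.1245],"delta_rot": [0,0,0],"claw": 60}
    - {"delta_pos": [-0.001,0.002,-0.1245],"delta_rot": [0,0,0],"claw": 60}
    - {"delta_pos": [-0.001,0.002,-0.1245],"delta_rot": [0,0,0],"claw": 40}
    - {"delta_pos": [-0.001,0.002,-0.1245],"delta_rot": [0,0,0],"claw": 20}
    - {"delta_pos": [-0.001,0.002,-0.1245],"delta_rot": [0,0,0],"claw": 20}
    - {"delta_pos": [-0.001,0.002,-0.1245],"delta_rot": [0,0,0],"claw": 20}
    - {"delta_pos": [-0.001,0.002,-0.1245],"delta_rot": [0,0,0],"claw": 20}
    - {"delta_pos": [-0.001,0.002,-0.1245],"delta_rot": [0,0,0],"claw": 20}
    - {"delta_pos": [-0.001,0.002,-0.1245],"delta_rot": [0,0,0],"claw": 20}

```text
time: 7.67
eef_pos: [0.5153, 0.0967, 0.0412]
tcp_rot: [0.46, 0.535, -0.459, 0.54]
contact_force: [-0.4, -0.3, 5.9]
opening: 0.339
```

>>> play_rows:
  targets:
    - {"delta_pos": [0,0,0.02],"delta_rot": [0,0,0],"claw": 20}
    - {"delta_pos": [0,0,0.05],"delta_rot": [0,0,0],"claw": 20}
    - {"delta_pos": [0,0,0.07],"delta_rot": [0,0,0],"claw": 20}
    - {"delta_pos": [0.025,-0.018,0.07],"delta_rot": [0,0,0],"claw": 20}
    - {"delta_pos": [0.05,-0.035,0.07],"delta_rot": [0,0,0],"claw": 20}
    - {"delta_pos": [0.075,-0.052,0.07],"delta_rot": [0,0,0],"claw": 20}
    - {"delta_pos": [0.1,-0.07,0.07],"delta_rot": [0,0,0],"claw": 20}
    - {"delta_pos": [0.125,-0.087,0.07],"delta_rot": [0,0,0],"claw": 20}
    - {"delta_pos": [0.145,-0.1,0.07],"delta_rot": [0,0,0],"claw": 20}
    - {"delta_pos": [0.16,-0.109,0.07],"delta_rot": [0,0,0],"claw": 20}
    - {"delta_pos": [0.16,-0.109,0.05],"delta_rot": [0,0,0],"claw": 20}
    - {"delta_pos": [0.16,-0.109,0.03],"delta_rot": [0,0,0],"claw": 20}
    - {"delta_pos": [0.16,-0.109,0.015],"delta_rot": [0,0,0],"claw": 20}
    - {"delta_pos": [0.16,-0.109,0.005],"delta_rot": [0,0,0],"claw": 20}
    - {"delta_pos": [0.16,-0.109,0.005],"delta_rot": [0,0,0],"claw": 20}
    - {"delta_pos": [0.16,-0.109,0.005],"delta_rot": [0,0,0],"claw": 20}
    - {"delta_pos": [0.16,-0.109,0.004],"delta_rot": [0,0,0],"claw": 20}
    - {"delta_pos": [0.16,-0.109,0.003],"delta_rot": [0,0,0],"claw": 20}
    - {"delta_pos": [0.16,-0.109,0.003],"delta_rot": [0,0,0],"claw": 20}

```text
time: 9.25
eef_pos: [0.6753, -0.0122, 0.0443]
tcp_rot: [0.46, 0.535, -0.458, 0.54]
contact_force: [-0.2, -0.6, 0.8]
opening: 0.339
```

Run:
```python
from h import *
pose(); c,im=snap("w4")
```

```text
t9.2 tcp [675.3 -12.2  44.3] jaw yaw 9.0 down [ 0.007 -0.002 -1.   ] F [-0.2 -0.6  0.8] open 29.0
```

View pics/w4.png

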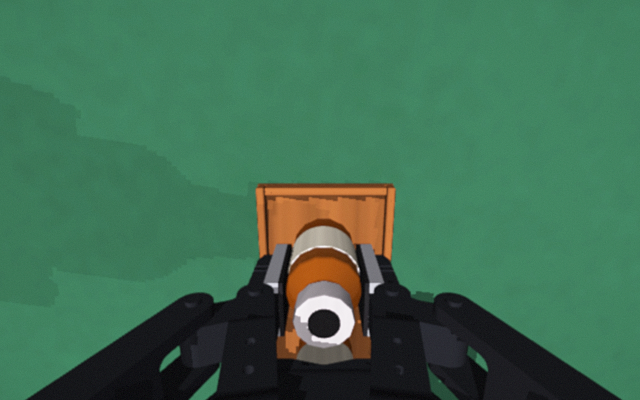

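The vial sits upright in the far bay, clear of all four walls. I'll release it and move to the first pot, opening fully on the way.

>>> play_rows:
  targets:
    - {"delta_pos": [0,0,-0.0005],"delta_rot": [0,0,0],"claw": 20}
    - {"delta_pos": [0,0,-0.0005],"delta_rot": [0,0,0],"claw": 34}
    - {"delta_pos": [0,0,0],"delta_rot": [0,0,0],"claw": 42}
    - {"delta_pos": [0,0,0],"delta_rot": [0,0,0],"claw": 50}
    - {"delta_pos": [0,0,0],"delta_rot": [0,0,0],"claw": 55}
    - {"delta_pos": [0,0,0],"delta_rot": [0,0,0],"claw": 55}
    - {"delta_pos": [0,0,0.02],"delta_rot": [0,0,0],"claw": 55}
    - {"delta_pos": [0,0,0.05],"delta_rot": [0,0,0],"claw": 60}
    - {"delta_pos": [0,0,0.09],"delta_rot": [0,0,0],"claw": 85}
    - {"delta_pos": [0,0,0.12],"delta_rot": [0,0,0],"claw": 85}
    - {"delta_pos": [-0.235,0.016,0.12],"delta_rot": [0,0,-0.027],"claw": 85}
    - {"delta_pos": [-0.235,0.016,0.12],"delta_rot": [0,0,-0.027],"claw": 85}
    - {"delta_pos": [-0.235,0.016,0.12],"delta_rot": [0,0,-0.027],"claw": 85}
    - {"delta_pos": [-0.235,0.016,0.12],"delta_rot": [0,0,-0.027],"claw": 85}
    - {"delta_pos": [-0.235,0.016,0.12],"delta_rot": [0,0,-0.027],"claw": 85}
    - {"delta_pos": [-0.235,0.016,0.12],"delta_rot": [0,0,-0.027],"claw": 85}
    - {"delta_pos": [-0.235,0.016,0.12],"delta_rot": [0,0,-0.027],"claw": 85}
    - {"delta_pos": [-0.235,0.016,0.12],"delta_rot": [0,0,-0.027],"claw": 85}
    - {"delta_pos": [-0.235,0.016,0.12],"delta_rot": [0,0,-0.027],"claw": 85}
    - {"delta_pos": [-0.235,0.016,0.12],"delta_rot": [0,0,-0.027],"claw": 85}

```text
time: 10.97
eef_pos: [0.4418, 0.0034, 0.1652]
tcp_rot: [0.483, 0.515, -0.481, 0.521]
contact_force: [1.0, 0.3, 1.0]
opening: 0.992
```

Run:
```python
from h import *
pose(); c,im=snap("w5"); tops(c,im); print(proj(c,(.440,.004,.054)))
t=ctrl.read_camera("top"); s=ctrl.read_camera("scene")
cv2.imwrite("pics/mix5.png",np.hstack([im[:,:],cv2.resize(s[200:300,260:380],(480,400))])[:, :][:, 320-120:][:, :800])
```

```text
t11.0 tcp [441.8   3.4 165.2] jaw yaw 4.1 down [ 0.009 -0.003 -1.   ] F [1.  0.3 1. ] open 84.7
top 319 201 34 z62 [439.6   8.9] z54 [439.8   6.5] z52 (array([440. ,   5.4]), array([50.1, 46.1]), -86.1)
top 322 2 26 z62 [433.  129.7] z54 [432.9 131.6] z52 (array([433. , 129.8]), array([31. ,  6.5]), 4.3)
[318.81469866 204.24768687]
```

View pics/mix5.png

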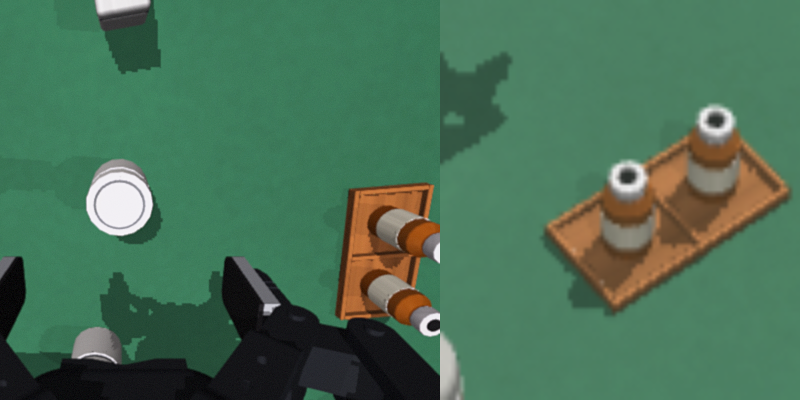

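Both vials stand upright, one to a bay. The pot lid is centred at about (440, 6) mm. I descend and grip.

>>> play_rows:
  targets:
    - {"delta_pos": [-0.002,0.002,-0.04],"delta_rot": [0.001,0.003,0],"claw": 85}
    - {"delta_pos": [-0.002,0.002,-0.07],"delta_rot": [0.001,0.003,0],"claw": 85}
    - {"delta_pos": [-0.002,0.002,-0.1],"delta_rot": [0.001,0.003,0],"claw": 85}
    - {"delta_pos": [-0.002,0.002,-0.118],"delta_rot": [0.001,0.003,0],"claw": 85}
    - {"delta_pos": [-0.002,0.002,-0.126],"delta_rot": [0.001,0.003,0],"claw": 85}
    - {"delta_pos": [-0.002,0.002,-0.126],"delta_rot": [0.001,0.003,0],"claw": 85}
    - {"delta_pos": [-0.002,0.002,-0.126],"delta_rot": [0.001,0.003,0],"claw": 70}
    - {"delta_pos": [-0.002,0.002,-0.126],"delta_rot": [0.001,0.003,0],"claw": 55}
    - {"delta_pos": [-0.002,0.002,-0.126],"delta_rot": [0.001,0.003,0],"claw": 38}
    - {"delta_pos": [-0.002,0.002,-0.126],"delta_rot": [0.001,0.003,0],"claw": 38}
    - {"delta_pos": [-0.002,0.002,-0.126],"delta_rot": [0.001,0.003,0],"claw": 38}
    - {"delta_pos": [-0.002,0.002,-0.126],"delta_rot": [0.001,0.003,0],"claw": 38}
    - {"delta_pos": [-0.002,0.002,-0.126],"delta_rot": [0.001,0.003,0],"claw": 38}
    - {"delta_pos": [-0.002,0.002,-0.126],"delta_rot": [0.001,0.003,0],"claw": 38}
  newtons: 40

```text
time: 12.28
eef_pos: [0.4409, 0.0052, 0.0403]
tcp_rot: [0.482, 0.517, -0.482, 0.518]
contact_force: [-1.0, 0.4, 6.4]
opening: 0.553
```

>>> play_rows:
  targets:
    - {"delta_pos": [0,0,0.03],"delta_rot": [0,0,0],"claw": 38}
    - {"delta_pos": [0,0,0.06],"delta_rot": [0,0,0],"claw": 38}
    - {"delta_pos": [0,0,0.09],"delta_rot": [0,0,0],"claw": 38}
    - {"delta_pos": [0.01,0.03,0.09],"delta_rot": [0,0,0],"claw": 38}
    - {"delta_pos": [0.02,0.06,0.09],"delta_rot": [0,0,0],"claw": 38}
    - {"delta_pos": [0.03,0.095,0.09],"delta_rot": [0,0,0],"claw": 38}
    - {"delta_pos": [0.04,0.13,0.09],"delta_rot": [0,0,0],"claw": 38}
    - {"delta_pos": [0.045,0.165,0.09],"delta_rot": [0,0,0],"claw": 38}
    - {"delta_pos": [0.05,0.2,0.09],"delta_rot": [0,0,0],"claw": 38}
    - {"delta_pos": [0.055,0.235,0.09],"delta_rot": [0,0,0],"claw": 38}
    - {"delta_pos": [0.06,0.27,0.09],"delta_rot": [0,0,0],"claw": 38}
    - {"delta_pos": [0.065,0.305,0.09],"delta_rot": [0,0,0],"claw": 38}
    - {"delta_pos": [0.07,0.34,0.09],"delta_rot": [0,0,0],"claw": 38}
    - {"delta_pos": [0.075,0.375,0.09],"delta_rot": [0,0,0],"claw": 38}
    - {"delta_pos": [0.08,0.405,0.08],"delta_rot": [0,0,0],"claw": 38}
    - {"delta_pos": [0.082,0.414,0.06],"delta_rot": [0,0,0],"claw": 38}
    - {"delta_pos": [0.082,0.414,0.06],"delta_rot": [0,0,0],"claw": 38}
    - {"delta_pos": [0.082,0.414,0.06],"delta_rot": [0,0,0],"claw": 38}
    - {"delta_pos": [0.082,0.414,0.06],"delta_rot": [0,0,0],"claw": 38}

```text
time: 13.87
eef_pos: [0.5226, 0.4184, 0.1002]
tcp_rot: [0.482, 0.517, -0.482, 0.518]
contact_force: [-0.5, -0.6, -1.7]
opening: 0.549
```

Run:
```python
from h import *
pose(); c,im=snap("w6")
m=notgreen(im); print([np.round(proj(c,(.526+dx,.379+dy,.009))) for dx,dy in((-.048,.079),(.036,.085))])
```

```text
t13.9 tcp [522.6 418.4 100.2] jaw yaw 4.1 down [ 0.    -0.001 -1.   ] F [-0.5 -0.6 -1.7] open 46.9
[array([255., 150.]), array([391., 150.])]
```

View pics/w6.png

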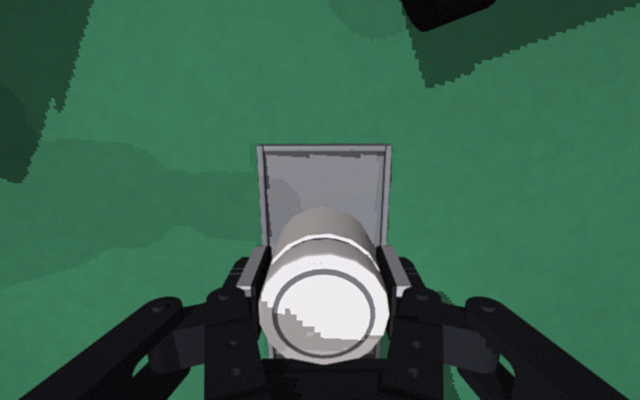

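The grey tray's far corners are at (258,146) and (391,146), against predictions of (255,150) and (391,150). That makes it true to about 2 mm and parallel to the jaws. I lower the pot, moving 2 mm in +y.

>>> play_rows:
  targets:
    - {"delta_pos": [0.001,0.002,-0.02],"delta_rot": [0,0,0],"claw": 38}
    - {"delta_pos": [0.001,0.002,-0.04],"delta_rot": [0,0,0],"claw": 38}
    - {"delta_pos": [0.001,0.002,-0.05],"delta_rot": [0,0,0],"claw": 38}
    - {"delta_pos": [0.001,0.002,-0.053],"delta_rot": [0,0,0],"claw": 38}
    - {"delta_pos": [0.001,0.002,-0.055],"delta_rot": [0,0,0],"claw": 38}
    - {"delta_pos": [0.001,0.002,-0.0565],"delta_rot": [0,0,0],"claw": 38}
    - {"delta_pos": [0.001,0.002,-0.0565],"delta_rot": [0,0,0],"claw": 38}
    - {"delta_pos": [0.001,0.002,-0.0565],"delta_rot": [0,0,0],"claw": 38}

```text
time: 14.58
eef_pos: [0.5248, 0.4207, 0.0458]
tcp_rot: [0.483, 0.517, -0.481, 0.518]
contact_force: [-0.3, -0.5, -1.0]
opening: 0.554
```

>>> play_rows:
  targets:
    - {"delta_pos": [0,0,-0.0015],"delta_rot": [0,0,0],"claw": 38}
    - {"delta_pos": [0,0,-0.0025],"delta_rot": [0,0,0],"claw": 38}
    - {"delta_pos": [0,0,-0.0025],"delta_rot": [0,0,0],"claw": 38}
    - {"delta_pos": [0,0,-0.0025],"delta_rot": [0,0,0],"claw": 50}
    - {"delta_pos": [0,0,-0.002],"delta_rot": [0,0,0],"claw": 60}
    - {"delta_pos": [0,0,-0.002],"delta_rot": [0,0,0],"claw": 75}
    - {"delta_pos": [0,0,-0.002],"delta_rot": [0,0,0],"claw": 75}
    - {"delta_pos": [0,0,-0.002],"delta_rot": [0,0,0],"claw": 75}
    - {"delta_pos": [0,0,0.03],"delta_rot": [0,0,0],"claw": 80}
    - {"delta_pos": [0,0,0.07],"delta_rot": [0,0,0],"claw": 80}
    - {"delta_pos": [0,0,0.12],"delta_rot": [0,0,0],"claw": 85}
    - {"delta_pos": [-0.03,-0.03,0.12],"delta_rot": [0,0,0],"claw": 85}

```text
time: 15.58
eef_pos: [0.5037, 0.3967, 0.1766]
tcp_rot: [0.49, 0.515, -0.473, 0.52]
contact_force: [0.9, -0.3, 3.1]
opening: 0.997
```

Run:
```python
from h import *
pose(); c,im=snap("w7"); cv2.imwrite("pics/w7s.png",cv2.resize(im,(480,300)))
tops(c,im)
```

```text
t15.6 tcp [503.7 396.7 176.6] jaw yaw 4.1 down [ 0.022  0.012 -1.   ] F [ 0.9 -0.3  3.1] open 85.1
top 350 173 33 z62 [524.  422.2] z54 [525.  420.7] z52 (array([526.1, 418.9]), array([48.7, 47.9]), 76.8)
```

Pot A stands at (524.5, 420), with the bay centre at about (523, 420). Next I fly to pot B and level the tool.

>>> play_rows:
  targets:
    - {"delta_pos": [-0.074,-0.563,-0.012],"delta_rot": [-0.004,0.007,0],"claw": 85}
    - {"delta_pos": [-0.074,-0.563,-0.012],"delta_rot": [-0.004,0.007,0],"claw": 85}
    - {"delta_pos": [-0.074,-0.563,-0.012],"delta_rot": [-0.004,0.007,0],"claw": 85}
    - {"delta_pos": [-0.074,-0.563,-0.012],"delta_rot": [-0.004,0.007,0],"claw": 85}
    - {"delta_pos": [-0.074,-0.563,-0.012],"delta_rot": [-0.004,0.007,0],"claw": 85}
    - {"delta_pos": [-0.074,-0.563,-0.012],"delta_rot": [-0.004,0.007,0],"claw": 85}
    - {"delta_pos": [-0.074,-0.563,-0.012],"delta_rot": [-0.004,0.007,0],"claw": 85}
    - {"delta_pos": [-0.074,-0.563,-0.012],"delta_rot": [-0.004,0.007,0],"claw": 85}
    - {"delta_pos": [-0.074,-0.563,-0.012],"delta_rot": [-0.004,0.007,0],"claw": 85}
    - {"delta_pos": [-0.074,-0.563,-0.012],"delta_rot": [-0.004,0.007,0],"claw": 85}
    - {"delta_pos": [-0.074,-0.563,-0.012],"delta_rot": [-0.004,0.007,0],"claw": 85}
    - {"delta_pos": [-0.074,-0.563,-0.012],"delta_rot": [-0.004,0.007,0],"claw": 85}
    - {"delta_pos": [-0.074,-0.563,-0.012],"delta_rot": [-0.004,0.007,0],"claw": 85}
    - {"delta_pos": [-0.074,-0.563,-0.012],"delta_rot": [-0.004,0.007,0],"claw": 85}
    - {"delta_pos": [-0.074,-0.563,-0.012],"delta_rot": [-0.004,0.007,0],"claw": 85}
    - {"delta_pos": [-0.074,-0.563,-0.012],"delta_rot": [-0.004,0.007,0],"claw": 85}
    - {"delta_pos": [-0.074,-0.563,-0.012],"delta_rot": [-0.004,0.007,0],"claw": 85}
    - {"delta_pos": [-0.074,-0.563,-0.012],"delta_rot": [-0.004,0.007,0],"claw": 85}
    - {"delta_pos": [-0.074,-0.563,-0.012],"delta_rot": [-0.004,0.007,0],"claw": 85}
    - {"delta_pos": [-0.074,-0.563,-0.012],"delta_rot": [-0.004,0.007,0],"claw": 85}

```text
time: 17.3
eef_pos: [0.4194, -0.1724, 0.1589]
tcp_rot: [0.474, 0.519, -0.488, 0.517]
contact_force: [-0.2, -0.3, 0.6]
opening: 0.992
```

Run:
```python
from h import *
pose(); c,im=snap("w8"); tops(c,im)
```

```text
t17.3 tcp [ 419.4 -172.4  158.9] jaw yaw 4.2 down [-0.016 -0.012 -1.   ] F [-0.2 -0.3  0.6] open 84.8
top 340 192 36 z62 [ 428.5 -158.7] z54 [ 428.9 -161. ] z52 (array([ 428.5, -163.3]), array([50.1, 47.2]), -42.6)
```

>>> play_rows:
  targets:
    - {"delta_pos": [0.0095,0.0095,0],"delta_rot": [0.004,-0.005,0],"claw": 85}
    - {"delta_pos": [0.0095,0.0095,-0.02],"delta_rot": [0.004,-0.005,0],"claw": 85}
    - {"delta_pos": [0.0095,0.0095,-0.05],"delta_rot": [0.004,-0.005,0],"claw": 85}
    - {"delta_pos": [0.0095,0.0095,-0.08],"delta_rot": [0.004,-0.005,0],"claw": 85}
    - {"delta_pos": [0.0095,0.0095,-0.105],"delta_rot": [0.004,-0.005,0],"claw": 85}
    - {"delta_pos": [0.0095,0.0095,-0.119],"delta_rot": [0.004,-0.005,0],"claw": 85}
    - {"delta_pos": [0.0095,0.0095,-0.12],"delta_rot": [0.004,-0.005,0],"claw": 85}
    - {"delta_pos": [0.0095,0.0095,-0.12],"delta_rot": [0.004,-0.005,0],"claw": 85}
    - {"delta_pos": [0.0095,0.0095,-0.12],"delta_rot": [0.004,-0.005,0],"claw": 70}
    - {"delta_pos": [0.0095,0.0095,-0.12],"delta_rot": [0.004,-0.005,0],"claw": 55}
    - {"delta_pos": [0.0095,0.0095,-0.12],"delta_rot": [0.004,-0.005,0],"claw": 38}
    - {"delta_pos": [0.0095,0.0095,-0.12],"delta_rot": [0.004,-0.005,0],"claw": 38}
    - {"delta_pos": [0.0095,0.0095,-0.12],"delta_rot": [0.004,-0.005,0],"claw": 38}
    - {"delta_pos": [0.0095,0.0095,-0.12],"delta_rot": [0.004,-0.005,0],"claw": 38}
    - {"delta_pos": [0.0095,0.0095,-0.12],"delta_rot": [0.004,-0.005,0],"claw": 38}
    - {"delta_pos": [0.0095,0.0095,-0.12],"delta_rot": [0.004,-0.005,0],"claw": 38}

```text
time: 18.68
eef_pos: [0.4301, -0.1637, 0.0405]
tcp_rot: [0.482, 0.517, -0.481, 0.519]
contact_force: [-0.2, 1.8, 6.8]
opening: 0.551
```

>>> play_rows:
  targets:
    - {"delta_pos": [0,0,0.03],"delta_rot": [0,0,0],"claw": 38}
    - {"delta_pos": [0,0,0.06],"delta_rot": [0,0,0],"claw": 38}
    - {"delta_pos": [0,0,0.09],"delta_rot": [0,0,0],"claw": 38}
    - {"delta_pos": [0.007,0.035,0.09],"delta_rot": [0,0,0],"claw": 38}
    - {"delta_pos": [0.014,0.07,0.09],"delta_rot": [0,0,0],"claw": 38}
    - {"delta_pos": [0.021,0.105,0.09],"delta_rot": [0,0,0],"claw": 38}
    - {"delta_pos": [0.028,0.14,0.09],"delta_rot": [0,0,0],"claw": 38}
    - {"delta_pos": [0.035,0.175,0.09],"delta_rot": [0,0,0],"claw": 38}
    - {"delta_pos": [0.042,0.21,0.09],"delta_rot": [0,0,0],"claw": 38}
    - {"delta_pos": [0.049,0.245,0.09],"delta_rot": [0,0,0],"claw": 38}
    - {"delta_pos": [0.056,0.28,0.09],"delta_rot": [0,0,0],"claw": 38}
    - {"delta_pos": [0.063,0.315,0.09],"delta_rot": [0,0,0],"claw": 38}
    - {"delta_pos": [0.07,0.35,0.09],"delta_rot": [0,0,0],"claw": 38}
    - {"delta_pos": [0.077,0.385,0.09],"delta_rot": [0,0,0],"claw": 38}
    - {"delta_pos": [0.084,0.42,0.09],"delta_rot": [0,0,0],"claw": 38}
    - {"delta_pos": [0.09,0.455,0.09],"delta_rot": [0,0,0],"claw": 38}
    - {"delta_pos": [0.096,0.485,0.09],"delta_rot": [0,0,0],"claw": 38}
    - {"delta_pos": [0.099,0.503,0.08],"delta_rot": [0,0,0],"claw": 38}
    - {"delta_pos": [0.099,0.503,0.07],"delta_rot": [0,0,0],"claw": 38}
    - {"delta_pos": [0.099,0.503,0.07],"delta_rot": [0,0,0],"claw": 38}

```text
time: 20.35
eef_pos: [0.5271, 0.3391, 0.1074]
tcp_rot: [0.479, 0.518, -0.482, 0.519]
contact_force: [-0.7, -0.0, -2.1]
opening: 0.549
```

>>> play_rows:
  targets:
    - {"delta_pos": [0,0,0],"delta_rot": [0,0,0],"claw": 38}
    - {"delta_pos": [0,0,0],"delta_rot": [0,0,0],"claw": 38}

```text
time: 20.52
eef_pos: [0.5263, 0.3378, 0.1064]
tcp_rot: [0.479, 0.519, -0.483, 0.518]
contact_force: [1.2, -0.5, -1.5]
opening: 0.552
```

Run:
```python
from h import *
pose(); c,im=snap("w9")
```

```text
t20.5 tcp [526.3 337.8 106.4] jaw yaw 4.3 down [-0.005 -0.004 -1.   ] F [ 1.2 -0.5 -1.5] open 47.2
```

View pics/w9.png

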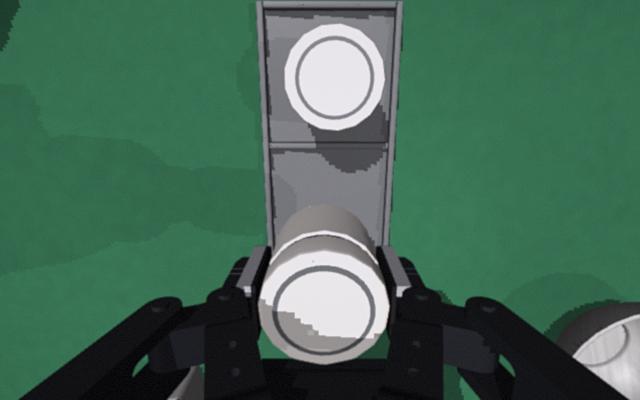

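Pot A stands in the far bay at (335,77), and pot B hangs over the near bay. I lower it.

>>> play_rows:
  targets:
    - {"delta_pos": [0.002,0.002,-0.02],"delta_rot": [0.001,-0.002,0],"claw": 38}
    - {"delta_pos": [0.002,0.002,-0.04],"delta_rot": [0.001,-0.002,0],"claw": 38}
    - {"delta_pos": [0.002,0.002,-0.054],"delta_rot": [0.001,-0.002,0],"claw": 38}
    - {"delta_pos": [0.002,0.002,-0.059],"delta_rot": [0.001,-0.002,0],"claw": 38}
    - {"delta_pos": [0.002,0.002,-0.061],"delta_rot": [0.001,-0.002,0],"claw": 38}
    - {"delta_pos": [0.002,0.002,-0.0625],"delta_rot": [0.001,-0.002,0],"claw": 38}
    - {"delta_pos": [0.002,0.002,-0.0625],"delta_rot": [0.001,-0.002,0],"claw": 38}
    - {"delta_pos": [0.002,0.002,-0.0625],"delta_rot": [0.001,-0.002,0],"claw": 38}

```text
time: 21.23
eef_pos: [0.5296, 0.3401, 0.0458]
tcp_rot: [0.482, 0.517, -0.48, 0.519]
contact_force: [-0.3, -0.5, -0.4]
opening: 0.556
```

>>> play_rows:
  targets:
    - {"delta_pos": [0,0,-0.0015],"delta_rot": [0,0,0],"claw": 38}
    - {"delta_pos": [0,0,-0.0025],"delta_rot": [0,0,0],"claw": 38}
    - {"delta_pos": [0,0,-0.0025],"delta_rot": [0,0,0],"claw": 38}
    - {"delta_pos": [0,0,-0.0025],"delta_rot": [0,0,0],"claw": 50}
    - {"delta_pos": [0,0,-0.002],"delta_rot": [0,0,0],"claw": 60}
    - {"delta_pos": [0,0,-0.002],"delta_rot": [0,0,0],"claw": 75}
    - {"delta_pos": [0,0,-0.002],"delta_rot": [0,0,0],"claw": 75}
    - {"delta_pos": [0,0,-0.002],"delta_rot": [0,0,0],"claw": 75}
    - {"delta_pos": [0,0,0.03],"delta_rot": [0,0,0],"claw": 75}
    - {"delta_pos": [0,0,0.07],"delta_rot": [0,0,0],"claw": 75}
    - {"delta_pos": [0,0,0.12],"delta_rot": [0,0,0],"claw": 75}
    - {"delta_pos": [-0.02,-0.035,0.12],"delta_rot": [0,0,0.025],"claw": 75}
    - {"delta_pos": [-0.04,-0.07,0.12],"delta_rot": [0,0,0.051],"claw": 75}
    - {"delta_pos": [-0.06,-0.105,0.12],"delta_rot": [0,0,0.051],"claw": 75}
    - {"delta_pos": [-0.08,-0.14,0.12],"delta_rot": [0,0,0.051],"claw": 75}
    - {"delta_pos": [-0.103,-0.177,0.12],"delta_rot": [0,0,0.051],"claw": 75}
    - {"delta_pos": [-0.103,-0.177,0.12],"delta_rot": [0,0,0.051],"claw": 75}
    - {"delta_pos": [-0.103,-0.177,0.12],"delta_rot": [0,0,0.051],"claw": 75}
    - {"delta_pos": [-0.103,-0.177,0.12],"delta_rot": [0,0,0.051],"claw": 75}

```text
time: 22.82
eef_pos: [0.4271, 0.1632, 0.1664]
tcp_rot: [0.44, 0.553, -0.437, 0.556]
contact_force: [-0.2, -0.2, 0.4]
opening: 0.879
```

Run:
```python
from h import *
pose(); c,im=snap("w10"); tops(c,im)
```

```text
t22.8 tcp [427.1 163.2 166.4] jaw yaw 13.4 down [ 0.006  0.001 -1.   ] F [-0.2 -0.2  0.4] open 75.1
top 320 202 50 z62 [425.1 167.4] z54 [425.6 165. ] z52 (array([425.9, 162.8]), array([68.7, 31.5]), -76.7)
top 556 0 23 z62 [531.7 320.2] z54 [536.1 323.3] z52 (array([537.7, 321.9]), array([27.7,  4.4]), 13.5)
```

View pics/w10.png

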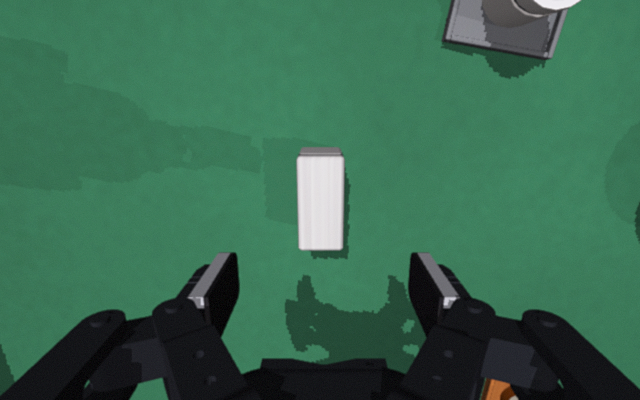

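The tin's top is at (297–344, 155–249), square to the jaws and centred.

>>> play_rows:
  targets:
    - {"delta_pos": [-0.001,0,-0.03],"delta_rot": [0,0.002,0],"claw": 75}
    - {"delta_pos": [-0.001,0,-0.06],"delta_rot": [0,0.002,0],"claw": 75}
    - {"delta_pos": [-0.001,0,-0.09],"delta_rot": [0,0.002,0],"claw": 75}
    - {"delta_pos": [-0.001,0,-0.115],"delta_rot": [0,0.002,0],"claw": 75}
    - {"delta_pos": [-0.001,0,-0.127],"delta_rot": [0,0.002,0],"claw": 75}
    - {"delta_pos": [-0.001,0,-0.127],"delta_rot": [0,0.002,0],"claw": 75}
    - {"delta_pos": [-0.001,0,-0.127],"delta_rot": [0,0.002,0],"claw": 75}
    - {"delta_pos": [-0.001,0,-0.127],"delta_rot": [0,0.002,0],"claw": 55}
    - {"delta_pos": [-0.001,0,-0.127],"delta_rot": [0,0.002,0],"claw": 40}
    - {"delta_pos": [-0.001,0,-0.127],"delta_rot": [0,0.002,0],"claw": 24}
    - {"delta_pos": [-0.001,0,-0.127],"delta_rot": [0,0.002,0],"claw": 24}
    - {"delta_pos": [-0.001,0,-0.127],"delta_rot": [0,0.002,0],"claw": 24}
    - {"delta_pos": [-0.001,0,-0.127],"delta_rot": [0,0.002,0],"claw": 24}
    - {"delta_pos": [-0.001,0,-0.127],"delta_rot": [0,0.002,0],"claw": 24}
    - {"delta_pos": [-0.001,0,-0.127],"delta_rot": [0,0.002,0],"claw": 24}
  newtons: 50

```text
time: 24.12
eef_pos: [0.4278, 0.1639, 0.0409]
tcp_rot: [0.439, 0.555, -0.437, 0.555]
contact_force: [-0.9, 1.0, 7.3]
opening: 0.391
```

>>> play_rows:
  targets:
    - {"delta_pos": [0,0,0.03],"delta_rot": [0,0,0],"claw": 24}
    - {"delta_pos": [0,0,0.06],"delta_rot": [0,0,0],"claw": 24}
    - {"delta_pos": [0,0,0.08],"delta_rot": [0,0,0],"claw": 24}
    - {"delta_pos": [0.006,-0.037,0.08],"delta_rot": [0,0,0],"claw": 24}
    - {"delta_pos": [0.012,-0.074,0.08],"delta_rot": [0,0,0],"claw": 24}
    - {"delta_pos": [0.018,-0.111,0.08],"delta_rot": [0,0,0],"claw": 24}
    - {"delta_pos": [0.024,-0.148,0.08],"delta_rot": [0,0,0],"claw": 24}
    - {"delta_pos": [0.03,-0.185,0.08],"delta_rot": [0,0,0],"claw": 24}
    - {"delta_pos": [0.036,-0.222,0.08],"delta_rot": [0,0,0],"claw": 24}
    - {"delta_pos": [0.042,-0.259,0.08],"delta_rot": [0,0,0],"claw": 24}
    - {"delta_pos": [0.048,-0.296,0.08],"delta_rot": [0,0,0],"claw": 24}
    - {"delta_pos": [0.054,-0.333,0.08],"delta_rot": [0,0,0],"claw": 24}
    - {"delta_pos": [0.06,-0.37,0.08],"delta_rot": [0,0,0],"claw": 24}
    - {"delta_pos": [0.066,-0.407,0.08],"delta_rot": [0,0,0],"claw": 24}
    - {"delta_pos": [0.07,-0.444,0.08],"delta_rot": [0,0,0],"claw": 24}
    - {"delta_pos": [0.074,-0.48,0.08],"delta_rot": [0,0,0],"claw": 24}
    - {"delta_pos": [0.077,-0.51,0.08],"delta_rot": [0,0,0],"claw": 24}
    - {"delta_pos": [0.078,-0.529,0.08],"delta_rot": [0,0,0.002],"claw": 24}
    - {"delta_pos": [0.078,-0.529,0.08],"delta_rot": [0,0,0.002],"claw": 24}
    - {"delta_pos": [0.078,-0.529,0.08],"delta_rot": [0,0,0.002],"claw": 24}

```text
time: 25.78
eef_pos: [0.5049, -0.3656, 0.1199]
tcp_rot: [0.438, 0.556, -0.436, 0.555]
contact_force: [0.2, -0.1, -1.9]
opening: 0.393
```

>>> play_rows:
  targets:
    - {"delta_pos": [0,0,0],"delta_rot": [0,0,0],"claw": 24}
    - {"delta_pos": [0,0,0],"delta_rot": [0,0,0],"claw": 24}

```text
time: 25.95
eef_pos: [0.5044, -0.364, 0.119]
tcp_rot: [0.438, 0.557, -0.435, 0.555]
contact_force: [-0.2, -0.1, -0.8]
opening: 0.391
```

Run:
```python
from h import *
pose(); c,im=snap("w11")
a=np.radians(13.7); X=np.array([np.cos(a),np.sin(a)]);Y=np.array([-X[1],X[0]])
for sx in(-34,34): print(np.round(proj(c,[*(np.array([506,-366])+sx*X+53*Y)/1000,.009]),1))
```

```text
t25.9 tcp [ 504.4 -364.   119. ] jaw yaw 13.7 down [-0.     0.005 -1.   ] F [-0.2 -0.1 -0.8] open 33.4
[273.  134.4]
[374.9 134.5]
```

View pics/w11.png

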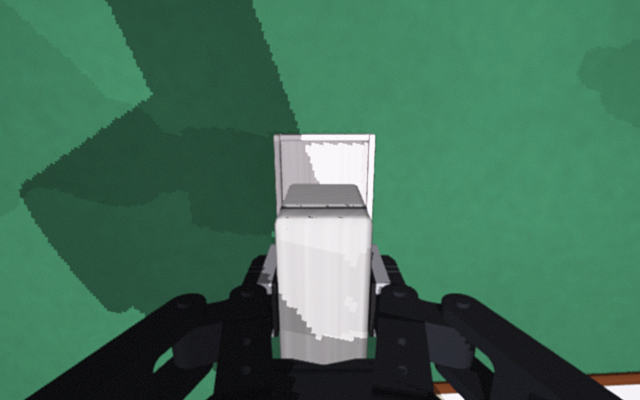

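The tray's corners are at (274,135) and (376,135), within 1 px of prediction, and parallel to the jaws. I lower the tin.

>>> play_rows:
  targets:
    - {"delta_pos": [0.0015,-0.002,-0.025],"delta_rot": [-0.002,0,0],"claw": 24}
    - {"delta_pos": [0.0015,-0.002,-0.05],"delta_rot": [-0.002,0,0],"claw": 24}
    - {"delta_pos": [0.0015,-0.002,-0.066],"delta_rot": [-0.002,0,0],"claw": 24}
    - {"delta_pos": [0.0015,-0.002,-0.071],"delta_rot": [-0.002,0,0],"claw": 24}
    - {"delta_pos": [0.0015,-0.002,-0.073],"delta_rot": [-0.002,0,0],"claw": 24}
    - {"delta_pos": [0.0015,-0.002,-0.0745],"delta_rot": [-0.002,0,0],"claw": 24}
    - {"delta_pos": [0.0015,-0.002,-0.0745],"delta_rot": [-0.002,0,0],"claw": 24}
    - {"delta_pos": [0.0015,-0.002,-0.0745],"delta_rot": [-0.002,0,0],"claw": 24}

```text
time: 26.67
eef_pos: [0.507, -0.3666, 0.0464]
tcp_rot: [0.436, 0.555, -0.437, 0.558]
contact_force: [0.1, -0.7, -1.1]
opening: 0.388
```

>>> play_rows:
  targets:
    - {"delta_pos": [0,0,-0.0015],"delta_rot": [0,0,0],"claw": 24}
    - {"delta_pos": [0,0,-0.0025],"delta_rot": [0,0,0],"claw": 24}
    - {"delta_pos": [0,0,-0.0025],"delta_rot": [0,0,0],"claw": 24}
    - {"delta_pos": [0,0,-0.0025],"delta_rot": [0,0,0],"claw": 38}
    - {"delta_pos": [0,0,-0.002],"delta_rot": [0,0,0],"claw": 50}
    - {"delta_pos": [0,0,-0.002],"delta_rot": [0,0,0],"claw": 65}
    - {"delta_pos": [0,0,-0.002],"delta_rot": [0,0,0],"claw": 65}
    - {"delta_pos": [0,0,-0.002],"delta_rot": [0,0,0],"claw": 65}
    - {"delta_pos": [0,0,0.03],"delta_rot": [0,0,0],"claw": 65}
    - {"delta_pos": [0,0,0.07],"delta_rot": [0,0,0],"claw": 65}
    - {"delta_pos": [0,0,0.11],"delta_rot": [0,0,0],"claw": 65}
    - {"delta_pos": [0,0,0.15],"delta_rot": [0,0,0],"claw": 65}
    - {"delta_pos": [-0.04,-0.05,0.18],"delta_rot": [0,0,0],"claw": 65}
    - {"delta_pos": [-0.06,-0.08,0.18],"delta_rot": [0,0,0],"claw": 65}
    - {"delta_pos": [-0.08,-0.11,0.18],"delta_rot": [0,0,0],"claw": 65}
    - {"delta_pos": [-0.08,-0.11,0.18],"delta_rot": [0,0,0],"claw": 65}
    - {"delta_pos": [-0.08,-0.11,0.18],"delta_rot": [0,0,0],"claw": 65}
    - {"delta_pos": [-0.08,-0.11,0.18],"delta_rot": [0,0,0],"claw": 65}

```text
time: 28.17
eef_pos: [0.4264, -0.4769, 0.2259]
tcp_rot: [0.437, 0.555, -0.437, 0.557]
contact_force: [0.2, -0.3, 0.8]
opening: 0.763
```

Run:
```python
from h import *
pose(); c,im=snap("w12"); s=ctrl.read_camera("scene"); t=ctrl.read_camera("top")
cv2.imwrite("pics/fin_s.png",cv2.resize(s[100:340,110:490],(760,480),interpolation=cv2.INTER_CUBIC))
cv2.imwrite("pics/fin_t.png",cv2.resize(t[120:290,140:470],(792,408),interpolation=cv2.INTER_CUBIC))
```

```text
t28.2 tcp [ 426.4 -476.9  225.9] jaw yaw 13.6 down [ 0.002 -0.002 -1.   ] F [ 0.2 -0.3  0.8] open 65.2
```

View pics/fin_s.png

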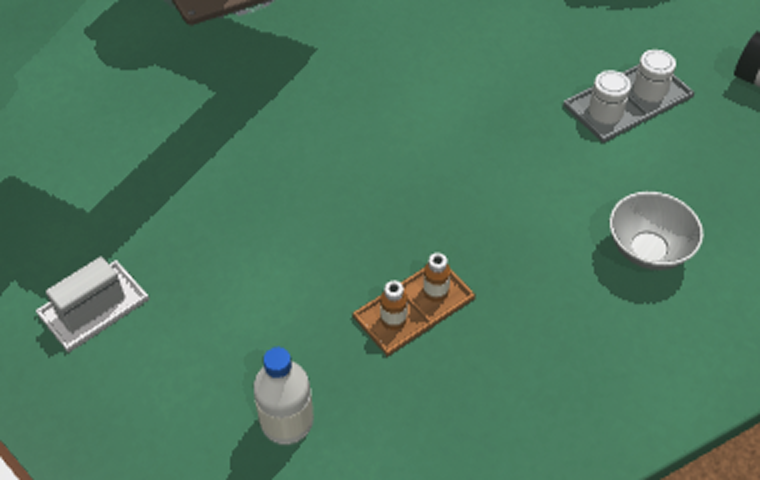

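View pics/fin_t.png

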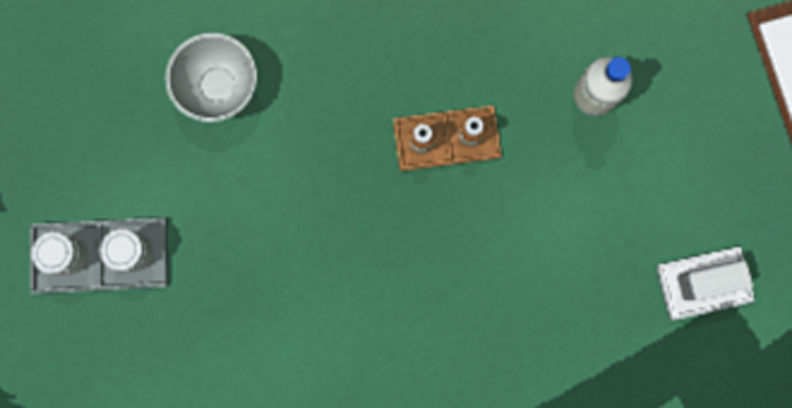

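Each vial and each pot stands upright in its own bay, and the tin is in its tray. The bottle and bowl look unmoved. I'll check the tin numerically, since parallax makes it look shifted, and then hand in.

Run:
```python
from h import *
c=ctrl.calibration("top"); print("tin top expected crop px",np.round((proj(c,(.507,-.3665,.055))-[140,120])*2.4))
im=cv2.imread("pics/top0.png"); t=ctrl.read_camera("top")
for n,(x,y) in dict(bottle=(391,155),bowl=(227,152)).items():
    print(n,cv2.phaseCorrelate(*[np.float32(cv2.cvtColor(i[y-30:y+30,x-30:x+30],6)) for i in(im,t)])[0])
print(ctrl.sign_off())
```

```text
tin top expected crop px [718. 281.]
bottle (0.02038823937186862, -0.046335326469073124)
bowl (0.022793225447514942, -0.0017062737922870497)
the job is handed in; nothing more can be done
None
```

The bench is tidied and the job is handed in, at about 28 s of the 120 s allowed. I placed the two vials in the wooden rack first, then the two pots in the grey tray, one to each bay. The steel tin went last, lengthwise in its oblong tray.

- **Upright and in place:** the final scene and top pictures show all five standing upright in their own bays.
- **Tin:** its top appears within about 4 px of the expected spot on the enlarged picture, roughly 5 mm. I read that position by eye, and the bay leaves 13 mm clear all round.
- **Bottle and bowl:** between the first and last pictures they shifted less than 0.05 px, so they were not disturbed.
- **Forces:** the readings after each move stayed under about 8 N, and the arm was parked clear with nothing in its grip when I handed in.
- **Corrections:** most lowerings stopped about 2 mm high, so I lowered them a little further before letting go. No check failed.

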